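# Unlock the shelf drawer and hold the key turned

## Robot

A 6-joint arm with a two-finger parallel gripper is mounted at the origin on the work surface. World frame = base frame: x ahead of the robot, y to its left, z up, the work surface at z = 0. Lengths are in m, angles in rad, forces in N, time in s.
With the tool pointing down it reaches from about 0.35 to 0.875 m from the base axis. Payload 4.2 kg.
Tool frame: the origin (TCP) lies at the very end of the fingers, on their centre line; the grasp point (between the pads) lies bot.grip_depth behind it (bot.grip_depth is the distance from the TCP to the grasp point, in m); z points along the fingers, y is the line along which they close (so a half turn about z gives the same grasp; the last joint's range is limited). The gripper opens to 85 mm and grips with 20 to 120 N. Pads are 22 mm wide; open, the fingers measure 114 mm over their backs; the gripper's body (76 mm by 85 mm) begins 54 mm behind the grasp point. The pads swing forward as they close: fully open they stand 13 mm farther back than shut.
Start: joints at [-1.067, 0.385, 0.008, 0, -1.194, -0.259], TCP at [0.151, -0.606, 0.231] pointing down, gripper open.
Joint ranges: [-3.14, 3.14], [-1.21, 2.06], [-1.07, 1.41], [-3.16, 2.05], [-2.99, -0.16], [-3.1, 3.1]. Speed limits (rad/s): [2.79, 2.79, 3.14, 3.14, 3.14, 3.14].

## Interface

Orientations are given as [roll, pitch, yaw] about the fixed x, y, z axes, in that order (R = Rz(yaw) Ry(pitch) Rx(roll)).
In Python, from station import status, cams, workorder, bot gives the robot as it stands.
- The arm moves only by the tool arm_command, never from a script. Its arguments are lists of equal length, an entry for each row: "slide": the shift along the tool's x, y, z in mm, a list of three; "roll": the turn about the tool's z in degrees. In form: {"slide": [[tx, ty, tz], ...], "roll": [roll, ...]}. A call has 1 to 10 rows; each row shifts and turns the commanded pose from where the row before left it, along the tool's axes as they then stand; what a row does not reach is not made up. A row lasts 1/10 s, in which the tool goes at most 50 mm and 8.59 degrees, less where a joint would pass 70% of its speed; a pose out of reach is approached as far as the arm can. A call is refused whole if a number of a shift passes 50 or a number of a turn 8.59, either way. A call with a gripper value outside its range is refused whole. "claw" is the closure, from 0 (fully open) to 1 (shut), set as the call begins (left out, the last holds). The fingers move at their own pace and stop on an object; "newtons" is the grip in N (left out, the last holds). Time passes only in rows, so rows that do not move let the fingers close. It gives the time, the measured TCP pose, the force, the opening and the grip force at its end, in the units of the state.
- status.get_state(): the state, without advancing time (a new reading comes with each control period).
- cams.snapshot(name): name is "scene" or "top"; returns (picture, depth): 400x640x3 uint8, red, green, blue; 400x640 float32, m along the optical axis (not along the pixel's ray), 0 where there is no reading.
- cams.get_calibration(name): a dict with "fx", "fy", "cx", "cy" (pixels), "T" (4x4, takes a point from camera to world coordinates). Camera axes: x right, y down, z forward; pixel columns grow to the right and rows downward; lengths in m; the calibration is good to about 2 mm. A picture is of the moment at which its call begins. get_calibration takes no time and is no camera call.
- workorder.close_job(): hands the job in; it is judged then, once.
The state is a dict: "time": time; "joint_pos": joint angles; "joint_velocities": joint speeds; "tau": joint torques, N m; "ee_pos": TCP position; "eef_rot": TCP orientation; "force": force on the tool from outside, world axes, zero at the start; "wrist_torque": the same for the moment, N m; "finger_gap": finger opening in m; "grip_force": force on a finger pad.
Only numpy, scipy, OpenCV 4.12 (cv2) and the standard library are available. Lean on these libraries where they do the work, as an engineer would, in place of code of your own. Each camera call takes 0.05 s, during which the arm holds its last target. There are 200 camera calls.

## Task

Take the red key out of the cork key rest, put it into the lock on top of the black shelf and work it down past the sticky pins until its shoulder is fully home. Then turn it a quarter turn clockwise (seen from above) against the lock's spring, which pushes the drawer ajar, and finish while still gripping the key and holding it turned. Leave the blue key, the jars, the pepper mill and the yellow container where they are, and do not pull or push the drawer itself.

Things in the scene. Friction and masses are not known exactly. Their poses are not given: they have to be found in the camera images.
- red_key: red key upright in the cork rest, 64 mm tall, 60 g; origin at the blade tip, z up to the bow, x along the blade width. Blade 20 wide (x), 5 thick (y), lowest 6 mm tapered to an edge; shoulder 24 mm across at z 26-29; bow: disc 36 mm across, 10 thick (y), centred at z 46, flat faces to +-y (pinch there at z 51: the fingertips clear the shoulder). Fits the lock either way round.
- blue_key: blue key upright in the cork rest, 64 mm tall, 60 g; origin at the blade tip, z up to the bow, x along the blade width. Blade 18 wide (x), 5 thick (y), lowest 6 mm tapered to an edge; shoulder 24 mm across at z 26-29; bow: disc 36 mm across, 10 thick (y), centred at z 46, flat faces to +-y (pinch there at z 51: the fingertips clear the shoulder). For another lock: leave it.
- key_rest: cork block 170 x 50 x 40 mm (x, y, z), fixed; origin at the centre of its underside. Two slots 30 mm deep from its top, 45 mm either side of its centre along x, hold the keys, blade width along its x, shoulders on its top (key tips 14 mm above the worktop). Which key is in which slot varies.
- keyhole (a point): centre of the keyhole mouth in a brass plug face, 112 mm above the worktop; z up, x along the slot, turns with the plug. Slot 22 x 7 mm (x, y), 29 deep, 2 mm chamfer. Round it a chrome ring 54 mm across, opening 33, rim 1 mm above the face. It stands on the shelf top near the front edge. Fully home: the key's shoulder on the plug face, tip 26 mm below the mouth.
- plug (a joint): lock plug angle, rad: 0 at rest, grows clockwise seen from above, stop at 1.6. A spring turns it back (0.04 N m at 0, 0.12 at 1.6). The blade has about 0.1 rad play in the slot: turn the key that much farther than the plug. Turning drives the drawer out.
- pins (a point): in the slot, midway between two sticky spring pins 10 and 17 mm below the mouth, one from each long side. They resist the blade on its way in: 10 to 15 N when pushed straight, about 4 N when it is wiggled 0.08 rad (5 degrees) either way about its length while going down.
- drawer: dark drawer in the front (towards the robot) of the black shelf base (200 x 660 mm, 80 high). Front 218 x 54 mm with a chrome strip. The lock drives it out along -x, 12.5 mm per rad (about 19 mm at a quarter turn). Origin at worktop level in the middle of the shelf base; its front lies 100 mm along -x.
- jar1: hexagonal glass jar with a cork stopper, 62 mm across flats, 118 mm tall; origin at the centre of its underside. Stands on the shelf; leave alone.
- jar2: hexagonal glass jar with a cork stopper, 62 mm across flats, 118 mm tall; origin at the centre of its underside. Stands on the shelf; leave alone.
- jar3: hexagonal glass jar with a cork stopper, 62 mm across flats, 118 mm tall; origin at the centre of its underside. Stands on the shelf; leave alone.
- jar4: hexagonal glass jar with a cork stopper, 62 mm across flats, 118 mm tall; origin at the centre of its underside. Stands on the shelf; leave alone.
- mill: chrome pepper mill, 54 mm wide, 153 mm tall; origin at the centre of its underside. Stands on the shelf; leave alone.
- tub: yellow clip-lid plastic container, 90 x 85 x 67 mm; origin at the centre of its underside. Stands on the shelf; leave alone.
Things that resemble listed ones, but are neither listed nor needed, are in the scene too. Several things have the shape of the red_key; the one meant has the colours described above.

How it is judged:
On the way, in this order (a step that is already met when the one before it is completed fails the run):
1. the red key is gripped and lifted clear of the rest (contact force between the fingers and red_key above 2 N and z of red_key in the frame of key_rest above 0.045 m), for 0.1 s.
2. the key is fully home in the lock, not yet turned (z of red_key in the frame of keyhole below -0.0225 m and horizontal distance between red_key and keyhole below 0.004 m and angle between the z axis of red_key and the z axis of keyhole, either way round below 0.14 rad and value of joint plug below 0.4 rad), for 0.1 s.
3. the plug is turned a quarter with the gripped key (z of red_key in the frame of keyhole below -0.0225 m and horizontal distance between red_key and keyhole below 0.004 m and angle between the z axis of red_key and the z axis of keyhole, either way round below 0.14 rad and contact force between the fingers and red_key above 2 N and value of joint plug above 1.3 rad), for 0.3 s.
At the end, for the whole second after the job is handed in: The red key is still gripped by the fingers (over 2 N), home in the lock (tip at least 22.5 mm below the mouth, within 4 mm sideways and 0.14 rad of straight), still, and holds the plug turned past 1.3 rad against its spring, with the robot not touching the drawer (all of step 3 and contact force between each of the arm, the fingers and drawer below 1 N and linear speed of red_key below 0.03 m/s); the arm keeps its last pose, push and grip.
It fails at once if the blue key is moved more than 20 mm (distance of blue_key from where it was at the start of the episode above 0.02 m).
It fails at once if the drawer is pulled or pushed by the robot (contact force between any of the arm, the fingers and drawer above 5 N).
It fails at once if a jar, the mill or the container is moved more than 30 mm or tipped (distance of any of jar1, jar2, jar3, jar4, mill, tub from where it was at the start of the episode above 0.03 m or angle between any of jar1, jar2, jar3, jar4, mill, tub's own z axis and vertical above 0.4 rad).
It also fails if it takes over 48 s, if anything falls off the work surface, if the arm or the gripper's body presses on something with over 40 N, if the wrist force passes 120 N, or if a joint passes its speed limit or range.

## Working session

There is one attempt and no reset: what is moved stays moved. The work goes in short steps, Python scripts to look and compute and a tool call to move; the robot and the scene stay as the last step left them, time stands still between calls to the robot, and variables do not carry over. Pictures are saved under pics/ and viewed, at most 10 in all, crops included, and the job is handed in when it is done.

Besides the shell and the picture viewer there is one more tool, called after "Emit:" by a JSON object that holds its "fn" and its "kwargs", one argument or row to a line. arm_command: Moves the arm, as the interface text tells. Its arguments: {"type":"object","properties":{"slide":{"type":"array"},"roll":{"type":"array"},"claw":{"type":"number"},"newtons":{"type":"number"}},"required":["slide","roll"]}

```bash
ls; mkdir -p pics; python3 - <<'E'
from station import status,cams,bot
import cv2,numpy as np
print(status.get_state(), bot.grip_depth)
for n in("scene","top"):
    p,d=cams.snapshot(n); cv2.imwrite(f"pics/{n}0.png",p[:,:,::-1]); np.save(f"pics/{n}0.npy",d)
    c=cams.get_calibration(n); print(n,c)
E
```

```text
pics
{'time': 0.0, 'joint_pos': array([-1.06738549e+00,  3.85566777e-01,  6.61219065e-03, -5.26487301e-04,
       -1.19398251e+00, -2.58608107e-01]), 'joint_velocities': array([-9.18794827e-04,  4.77267485e-05, -8.79190473e-04,  2.32877176e-04,
        3.88037557e-05,  2.90901006e-05]), 'tau': array([ 6.36497771e-04, -3.92287624e+01,  1.88400722e+01,  4.18620050e+00,
       -4.62281474e-03,  9.92254769e-06]), 'ee_pos': array([ 0.15136531, -0.6057873 ,  0.23020599]), 'eef_rot': array([ 3.13939794e+00, -7.46117950e-05, -2.89698409e+00]), 'force': array([ 0.13755112,  0.51789381, -0.20996315]), 'wrist_torque': array([-0.03898351,  0.03934429,  0.02782468]), 'grip_force': 0.0, 'finger_gap': 0.08529767175438173} 0.0187
scene {'fx': 499.9812806430876, 'fy': 499.9812806430876, 'cx': 318.80034357428036, 'cy': 197.48314044503658, 'T': array([[-0.87520432,  0.28419369, -0.39147331,  0.92843155],
       [ 0.48371498,  0.52432673, -0.7007862 ,  0.69869265],
       [ 0.00610091, -0.80269261, -0.59636176,  0.69174219],
       [ 0.        ,  0.        ,  0.        ,  1.        ]])}
top {'fx': 383.68901501283017, 'fy': 383.68901501283017, 'cx': 316.9160739705761, 'cy': 202.7649610070102, 'T': array([[-0.01126098, -0.99868182,  0.05007801,  0.47152454],
       [-0.9999224 ,  0.01097983, -0.00588589, -0.01181278],
       [ 0.00532828, -0.05014041, -0.99872797,  1.05864406],
       [ 0.        ,  0.        ,  0.        ,  1.        ]])}
```

View pics/scene0.png

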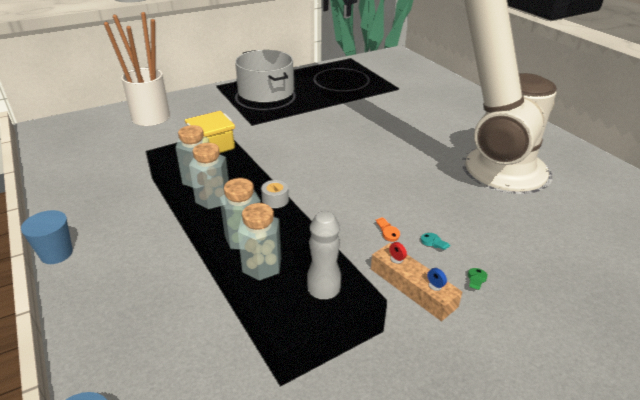

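View pics/top0.png

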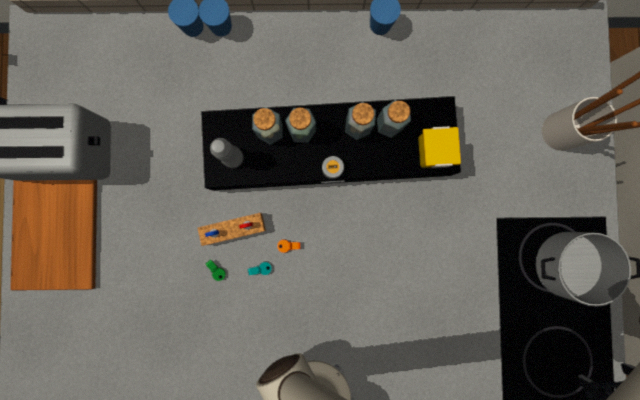

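The scene view shows the red key at (398,250), the blue key at (437,277) and the lock at (275,192). The top view shows red at (246,226), blue at (212,234) and the lock at (333,167).

Things that could be taken for the red key:

| Candidate | Scene px | Top px |
|---|---|---|
| orange key, lying | (388,230) | (288,246) |
| teal key, lying | (435,242) | (261,269) |
| green key, lying | (477,278) | (215,270) |
| blue key, upright | (437,277) | (212,234) |
| red key, upright | (398,250) | (246,226) |

I choose the upright red one in the rest and will check it in a close crop.

```bash
cat > h.py <<'E'
import numpy as np, cv2
from station import cams,status
def ray(n,u,v):
    c=cams.get_calibration(n); T=c["T"]
    d=T[:3,:3]@np.array([(u-c["cx"])/c["fx"],(v-c["cy"])/c["fy"],1.]); return T[:3,3],d
def onz(n,u,v,z):
    o,d=ray(n,u,v); return o+d*(z-o[2])/d[2]
def tri(a,b):
    (o1,d1),(o2,d2)=ray("scene",*a),ray("top",*b)
    s,t=np.linalg.lstsq(np.c_[d1,-d2],o2-o1,rcond=None)[0]
    p,q=o1+s*d1,o2+t*d2; return (p+q)/2,np.linalg.norm(p-q)
def mask(p,lo,hi,box=None):
    m=cv2.inRange(cv2.cvtColor(p,cv2.COLOR_BGR2HSV),np.array(lo),np.array(hi))
    if lo[0]==0 and hi[0]<8: m|=cv2.inRange(cv2.cvtColor(p,cv2.COLOR_BGR2HSV),np.array([172,lo[1],lo[2]]),np.array([180,hi[1],hi[2]]))
    if box: k=np.zeros_like(m); x0,y0,x1,y1=box; k[y0:y1,x0:x1]=1; m*=k
    return m
def rect(m):
    pts=cv2.findNonZero(m); M=cv2.moments(m,True)
    return M["m00"],(M["m10"]/M["m00"],M["m01"]/M["m00"]),cv2.minAreaRect(pts),cv2.boundingRect(pts)
E
python3 - <<'E'
from h import *
s=cv2.imread("pics/scene0.png");t=cv2.imread("pics/top0.png")
up=lambda im,b,k:cv2.resize(im[b[1]:b[3],b[0]:b[2]],None,fx=k,fy=k,interpolation=cv2.INTER_CUBIC)
A=up(s,(365,220,465,320),4);B=up(t,(190,205,290,255),4);C=up(t,(313,147,353,187),5);D=up(s,(255,172,295,212),5)
im=np.zeros((600,800,3),np.uint8);im[:400,:400]=A;im[:200,400:800]=B;im[200:400,400:600]=C;im[200:400,600:800]=D
cv2.imwrite("pics/crop1.png",im)
for n,i,b in(("scene",s,(365,235,465,320)),("top",t,(190,205,275,255))):
    for nm,lo,hi in(("red",(0,120,60),(6,255,255)),("blue",(105,120,60),(130,255,255)),("cork",(8,60,60),(25,255,255))):
        print(n,nm,rect(mask(i,lo,hi,b)))
for n,i,b in(("scene",s,(255,172,295,212)),("top",t,(318,152,348,182))):
    print(n,"brass",rect(mask(i,(10,100,100),(35,255,255),b)))
    x0,y0,x1,y1=b; h=cv2.cvtColor(i,cv2.COLOR_BGR2HSV); m=np.zeros(i.shape[:2],np.uint8); m[y0:y1,x0:x1]=(h[y0:y1,x0:x1,2]>60)*255
    print(n,"ring",rect(m), cv2.fitEllipse(max(cv2.findContours(m,cv2.RETR_EXTERNAL,cv2.CHAIN_APPROX_NONE)[0],key=cv2.contourArea)))
E
```

```text
scene red (236.0, (397.66525423728814, 250.8771186440678), ((397.4230041503906, 250.88461303710938), (18.582456588745117, 15.254256248474121), 56.3099365234375), (389, 242, 18, 19))
scene blue (245.0, (437.0163265306122, 277.42857142857144), ((437.0000305175781, 277.5), (19.091880798339844, 14.849242210388184), 45.0), (428, 268, 19, 20))
scene cork (2941.0, (414.8306698401904, 281.47228833730026), ((416.55657958984375, 275.1732482910156), (103.3013687133789, 45.04075622558594), 36.38435363769531), (371, 235, 92, 85))
top red (50.0, (245.62, 224.9), ((245.36538696289062, 224.82693481445312), (4.118439197540283, 12.943665504455566), 78.69007110595703), (239, 222, 14, 6))
top blue (41.0, (211.53658536585365, 233.1219512195122), ((211.5384521484375, 233.19232177734375), (3.3339743614196777, 11.570852279663086), 78.69007110595703), (206, 231, 12, 5))
top cork (1204.0, (231.48504983388705, 228.8563122923588), ((230.99217224121094, 228.96743774414062), (20.447246551513672, 66.90606689453125), 76.4295654296875), (197, 212, 69, 34))
scene brass (254.0, (268.07086614173227, 197.91732283464566), ((267.8951110839844, 197.54592895507812), (19.31316375732422, 34.45598220825195), 21.370620727539062), (255, 183, 28, 29))
scene ring (1223.0, (275.8209321340965, 191.42681929681112), ((274.5, 191.5), (39.0, 39.0), 90.0), (255, 172, 40, 40)) ((276.0619201660156, 191.2160186767578), (33.99681091308594, 47.78532791137695), 41.6668701171875)
top brass (139.0, (332.48201438848923, 166.3453237410072), ((332.5000305175781, 166.5), (12.727920532226562, 12.727922439575195), 45.0), (326, 160, 14, 14))
top ring (406.0, (332.51477832512313, 167.06650246305418), ((332.5, 168.5), (25.0, 21.0), 90.0), (322, 156, 22, 26)) ((332.4120178222656, 166.55654907226562), (21.179784774780273, 21.74749183654785), 40.595008850097656)
```

View pics/crop1.png

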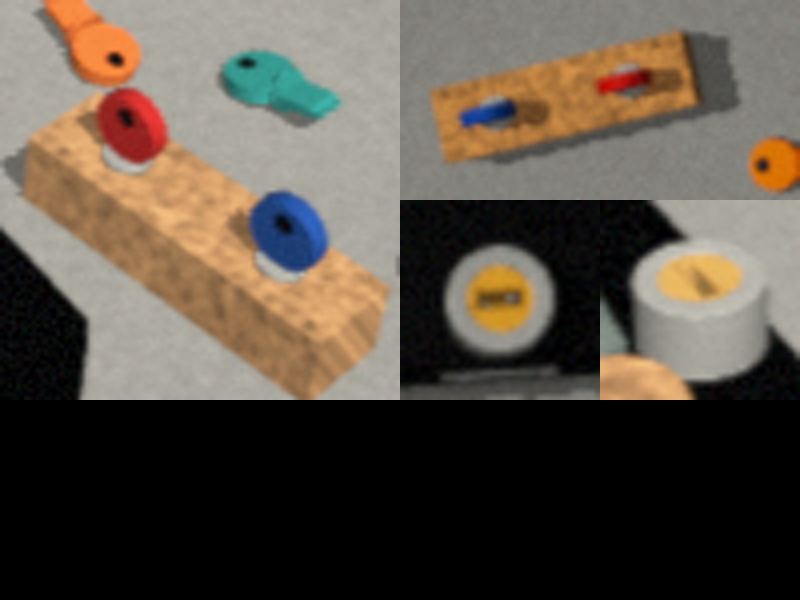

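The crop confirms the upright red key with its bow in the slot on the lock side, blue in the other slot. The brass face with a dark slot roughly along image x is at top (332.5,166.5).

```bash
python3 - <<'E'
from h import *
s=cv2.imread("pics/scene0.png");t=cv2.imread("pics/top0.png")
ds,dt=np.load("pics/scene0.npy"),np.load("pics/top0.npy")
def dp(n,D,u,v):
    o,d=ray(n,u,v); return o+d*np.median(D[int(v)-1:int(v)+2,int(u)-1:int(u)+2])
def cen(i,lo,hi,b):
    m=mask(i,lo,hi,b); cs=cv2.findContours(m,cv2.RETR_EXTERNAL,cv2.CHAIN_APPROX_NONE)[0]
    c=max(cs,key=cv2.contourArea); (x,y),a,_=cv2.fitEllipse(c); return (x,y),a,c
bs,a1,_=cen(s,(12,90,120),(35,255,255),(264,181,290,201)); bt,a2,cb=cen(t,(12,90,120),(35,255,255),(318,152,348,182))
print("brass",bs,a1,bt,a2,"tri",tri(bs,bt),"onz top",onz("top",*bt,.112),"scene",onz("scene",*bs,.112),"depth",dp("scene",ds,*bs),dp("top",dt,*bt))
# slot dir: dark pixels within brass
h=cv2.cvtColor(t,cv2.COLOR_BGR2GRAY); k=np.zeros_like(h); cv2.circle(k,(332,166),5,255,-1)
v,u=np.nonzero(k); w=np.clip(130-h[v,u].astype(float),0,None)
P=np.array([onz("top",a,b,.112)[:2] for a,b in zip(u,v)]); c=np.average(P,0,w); C=np.cov(P.T,aweights=w); e,V=np.linalg.eigh(C); print("slot",c,np.degrees(np.arctan2(V[1,1],V[0,1])),np.sqrt(e))
for nm,lo,hi,b1,b2 in(("red",(0,120,60),(6,255,255),(385,235,412,265),(235,215,262,235)),("blue",(105,120,60),(130,255,255),(425,262,450,292),(200,225,225,240))):
    ps,a,_=cen(s,lo,hi,b1); m=mask(t,lo,hi,b2); r=cv2.minAreaRect(cv2.findNonZero(m)); pt=r[0]
    print(nm,ps,a,r,"tri",tri(ps,pt),"z.06",onz("scene",*ps,.06),onz("top",*pt,.06),"depth",dp("scene",ds,*ps),dp("top",dt,*pt))
# cork top face by depth
m=mask(t,(8,60,60),(25,255,255),(190,205,270,255)); v,u=np.nonzero(m)
P=np.array([dp("top",dt,a,b) for a,b in zip(u,v)]); T=P[(P[:,2]>.034)&(P[:,2]<.046)]
r=cv2.minAreaRect((T[:,:2]*1000).astype(np.float32)); print("cork top",r,np.median(T[:,2]))
# shelf direction
m=((h<25)*255).astype(np.uint8); m[:, :195]=0; m[:,470:]=0; m[:90]=0; m[190:]=0
r=cv2.minAreaRect(np.array([onz("top",*p[0],.08)[:2]*1000 for p in max(cv2.findContours(m,0,1)[0],key=cv2.contourArea)],np.float32)); print("shelf",r)
E
```

```text
brass (274.3846435546875, 187.11451721191406) (8.501882553100586, 15.750535011291504) (332.4629211425781, 166.3383026123047) (12.875221252441406, 13.134394645690918) tri (array([ 0.60888079, -0.0568488 ,  0.11100413]), np.float64(0.0008493845985605577)) onz top [ 0.60911233 -0.05700826  0.112     ] scene [ 0.60909699 -0.0552676   0.112     ] depth [ 0.60637142 -0.06170276  0.10705182] [ 0.61259967 -0.0581538   0.08800606]
slot [ 0.60950472 -0.05605734] 93.2484184397914 [0.00221086 0.00633456]
red (397.6250915527344, 250.84608459472656) (14.805558204650879, 18.99613380432129) ((245.36538696289062, 224.82693481445312), (4.118439197540283, 12.943665504455566), 78.69007110595703) tri (array([0.46540338, 0.16959582, 0.05859106]), np.float64(0.002197927207093699)) z.06 [0.46546021 0.17130838 0.06      ] [0.46629941 0.16868329 0.06      ] depth [0.47053327 0.17708726 0.06692239] [0.4663808  0.16587172 0.07555581]
blue (436.9254150390625, 277.3257751464844) (15.20860481262207, 19.667451858520508) ((211.5384521484375, 233.19232177734375), (3.3339743614196777, 11.570852279663086), 78.69007110595703) tri (array([0.44478384, 0.25752616, 0.05793962]), np.float64(0.002046636087514644)) z.06 [0.44541883 0.25944227 0.06      ] [0.44564086 0.25631106 0.06      ] depth [0.45088427 0.26441253 0.06714837] [0.4460386  0.25219094 0.07534562]
cork top ((456.64739990234375, 213.82766723632812), (49.93818664550781, 171.04673767089844), 12.813443183898926) 0.038718210960759114
shelf ((674.1199951171875, -54.914825439453125), (203.77236938476562, 654.7090454101562), 2.9512977600097656)
```

Measured values, held against the description:

- **Red key:** (0.466, 0.170), bow centre at z≈0.059 (expected 0.060), key x at 103°. It agrees with the cork rectangle ±45 mm.
- **Keyhole:** (0.609, −0.0565, 0.111), expected height 0.112. Slot direction is 93°, and the shelf yaw of 3° agrees.

First move: go out and turn the wrist.

Emit:
{"fn": "arm_command", "kwargs": {
  "slide": [
    [-50,0,0],
    [-50,0,0],
    [-50,0,0],
    [-50,0,0],
    [-40,0,0],
    [0,0,0],
    [0,0,0],
    [0,0,0],
    [0,0,0],
    [0,0,0]
  ],
  "roll": [0,0,0,0,0,-8.5,-8.5,-8.5,-8.5,-8.5]
}}

```text
time: 1.1
ee_pos: [0.3843, -0.5478, 0.2305]
eef_rot: [3.14, 0.0, -2.149]
force: [0.5, -0.2, -0.6]
finger_gap: 0.0855
grip_force: 0.0
```

Emit:
{"fn": "arm_command", "kwargs": {
  "slide": [
    [0,0,0],
    [0,0,0],
    [0,0,0],
    [0,0,0],
    [0,0,0],
    [0,0,0]
  ],
  "roll": [-8.5,-8.5,-8.5,-8.5,-8.5,-4]
}}

```text
time: 1.7
ee_pos: [0.3841, -0.5479, 0.2305]
eef_rot: [3.141, 0.001, -1.339]
force: [-0.4, 0.8, 0.2]
finger_gap: 0.0855
grip_force: 0.0
```

```bash
cat > go.py <<'E'
import sys
from h import *
from scipy.spatial.transform import Rotation as R
def rel(x,y,z,yawdeg):
    s=status.get_state(); M=R.from_euler("xyz",s["eef_rot"]); p=s["ee_pos"]
    print("t",s["time"],"pos",p.round(4),"rpy",np.degrees(s["eef_rot"]).round(2),"q",s["joint_pos"].round(2),"F",s["force"].round(1),"gap",round(s["finger_gap"],4),s["grip_force"])
    print("tool mm",(M.inv().apply(np.array([x,y,z])-p)*1000).round(1),"roll",round(-((yawdeg-np.degrees(s["eef_rot"][2])+180)%360-180),2))
if __name__=="__main__": rel(*map(float,sys.argv[1:]))
E
python3 go.py 0.4663 0.170 0.15 -77
```

```text
t 1.7 pos [ 0.3841 -0.5479  0.2305] rpy [ 1.7997e+02  8.0000e-02 -7.6740e+01] q [-0.72  0.46  0.13 -0.   -1.24  0.95] F [-0.4  0.8  0.2] gap 0.0855 0.0
tool mm [-679.8 -244.7   81.3] roll 0.26
```

Emit:
{"fn": "arm_command", "kwargs": {
  "slide": [
    [-44,-16,0],
    [-44,-16,0],
    [-44,-16,0],
    [-44,-16,0],
    [-44,-16,0],
    [-44,-16,0],
    [-44,-16,0],
    [-44,-16,0],
    [-44,-16,0],
    [-44,-16,0]
  ],
  "roll": [0,0,0,0,0,0,0,0,0,0]
}}

```text
time: 2.7
ee_pos: [0.4406, -0.0816, 0.2312]
eef_rot: [3.141, 0.0, -1.344]
force: [1.1, -0.6, -0.6]
finger_gap: 0.0853
grip_force: 0.0
```

Emit:
{"fn": "arm_command", "kwargs": {
  "slide": [
    [-40,-14,0],
    [-40,-14,0],
    [-40,-14,0],
    [-40,-14,0],
    [-40,-14,20],
    [-40,-14,20],
    [0,0,20],
    [0,0,20],
    [0,0,0]
  ],
  "roll": [0,0,0,0,0,0,0,0,0.3]
}}

```text
time: 3.6
ee_pos: [0.4667, 0.1685, 0.1483]
eef_rot: [3.134, -0.002, -1.349]
force: [-0.2, -0.1, -0.0]
finger_gap: 0.0859
grip_force: 0.0
```

```bash
python3 go.py 0.4663 0.170 0.047 -77
```

```text
t 3.6 pos [0.4667 0.1685 0.1483] rpy [ 1.7959e+02 -1.4000e-01 -7.7280e+01] q [ 0.67  0.25 -0.42 -0.   -0.91 -0.45] F [-0.2 -0.1 -0. ] gap 0.0859 0.0
tool mm [ -1.8  -0.7 101.3] roll -0.28
```

Emit:
{"fn": "arm_command", "kwargs": {
  "slide": [
    [-1.8,-0.7,0],
    [0,0,20],
    [0,0,20],
    [0,0,20],
    [0,0,15],
    [0,0,10],
    [0,0,0]
  ],
  "roll": [-0.3,0,0,0,0,0,0]
}}

```text
time: 4.3
ee_pos: [0.4691, 0.171, 0.0661]
eef_rot: [3.141, -0.0, -1.344]
force: [0.4, -0.1, 0.0]
finger_gap: 0.0853
grip_force: 0.0
```

```bash
python3 go.py 0.4663 0.170 0.047 -77; python3 - <<'E'
from h import *
o=[]
for n,b in(("scene",(340,180,480,320)),("top",(180,170,320,310))):
    p=cams.snapshot(n)[0][:,:,::-1]; o.append(cv2.resize(p[b[1]:b[3],b[0]:b[2]],(400,400),interpolation=cv2.INTER_CUBIC))
cv2.imwrite("pics/pre.png",np.hstack(o))
E
```

```text
t 4.3 pos [0.4691 0.171  0.0661] rpy [ 1.7996e+02 -2.0000e-02 -7.6990e+01] q [ 0.68  0.37 -0.51  0.   -0.7  -0.45] F [ 0.4 -0.1  0. ] gap 0.0853 0.0
tool mm [ 0.3  3.  19.1] roll 0.01
```

View pics/pre.png

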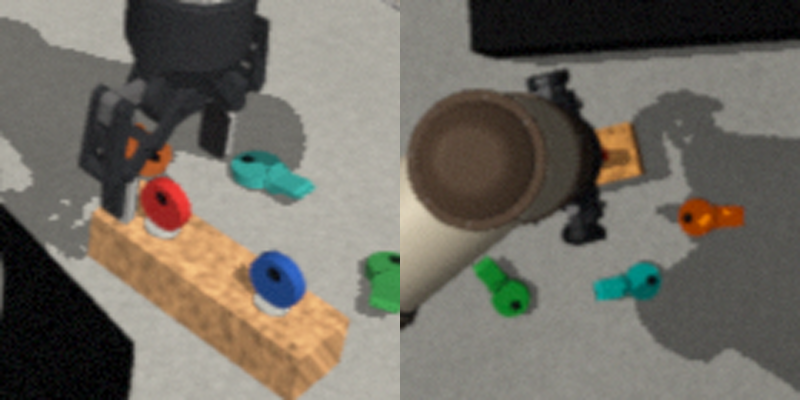

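Left: the red key (165,205) stands between the open fingers, near one at (120,200), far one at (215,135). Blue is clear of them. I descend and close.

Emit:
{"fn": "arm_command", "kwargs": {
  "slide": [
    [0,3,0],
    [0,0,8],
    [0,0,6],
    [0,0,5],
    [0,0,0],
    [0,0,0]
  ],
  "roll": [0,0,0,0,0,0]
}}

```text
time: 5.0
ee_pos: [0.4662, 0.1705, 0.047]
eef_rot: [3.141, -0.0, -1.343]
force: [0.1, -0.2, 0.2]
finger_gap: 0.0854
grip_force: 0.0
```

Emit:
{"fn": "arm_command", "kwargs": {
  "slide": [
    [0,0,0],
    [0,0,0],
    [0,0,0],
    [0,0,0],
    [0,0,0],
    [0,0,0],
    [0,0,0],
    [0,0,0]
  ],
  "roll": [0,0,0,0,0,0,0,0],
  "claw": 1,
  "newtons": 50
}}

```text
time: 5.8
ee_pos: [0.4665, 0.1708, 0.0475]
eef_rot: [-3.141, 0.0, -1.343]
force: [0.1, -0.3, 0.7]
finger_gap: 0.0093
grip_force: 51.4
```

```bash
python3 go.py 0.4663 0.170 0.047 -77
```

```text
t 5.8 pos [0.4665 0.1708 0.0475] rpy [-1.7995e+02  2.0000e-02 -7.6960e+01] q [ 0.68  0.39 -0.53  0.   -0.64 -0.45] F [ 0.1 -0.3  0.7] gap 0.0093 51.433900594711304
tool mm [0.7 0.4 0.5] roll 0.04
```

Emit:
{"fn": "arm_command", "kwargs": {
  "slide": [
    [0,0,-4],
    [0,0,-8],
    [0,0,-12],
    [0,0,-15],
    [0,0,-15],
    [0,0,-15],
    [0,0,-15],
    [0,0,-15],
    [0,0,-15],
    [0,0,-15]
  ],
  "roll": [0,0,0,0,0,0,0,0,0,0],
  "newtons": 90
}}

```text
time: 6.8
ee_pos: [0.465, 0.1699, 0.1771]
eef_rot: [3.139, -0.0, -1.344]
force: [0.8, 0.2, -0.6]
finger_gap: 0.0086
grip_force: 88.3
```

Emit:
{"fn": "arm_command", "kwargs": {
  "slide": [
    [0,0,-8],
    [0,0,0],
    [0,0,0]
  ],
  "roll": [0,0,0]
}}

```text
time: 7.1
ee_pos: [0.4655, 0.1702, 0.1839]
eef_rot: [3.14, -0.0, -1.344]
force: [0.5, -0.3, -0.1]
finger_gap: 0.0086
grip_force: 88.4
```

```bash
python3 go.py 0.609 -0.0565 0.185 -87; python3 - <<'E'
from h import *
p,d=cams.snapshot("scene"); cv2.imwrite("pics/s2.png",p[:,:,::-1]); s=p[:,:,::-1].copy()
m=mask(s,(0,120,60),(6,255,255),(300,100,520,330)); print(rect(m))
E
```

```text
t 7.1 pos [0.4655 0.1702 0.1839] rpy [ 1.7992e+02 -1.0000e-02 -7.6990e+01] q [ 0.68  0.21 -0.37 -0.   -0.99 -0.45] F [ 0.5 -0.3 -0.1] gap 0.0086 88.35144996643066
tool mm [253.2 -88.8  -1.2] roll 10.01
(84.0, (412.57142857142856, 192.52380952380952), ((412.9453125, 192.95848083496094), (6.757246017456055, 17.63027000427246), 10.619654655456543), (408, 184, 9, 18))
```

Emit:
{"fn": "arm_command", "kwargs": {
  "slide": [
    [20,-7,0],
    [30,-11,0],
    [30,-11,0],
    [30,-11,0],
    [30,-10,0],
    [30,-10,0],
    [30,-10,0],
    [30,-10,0],
    [23,-9,0],
    [0,0,0]
  ],
  "roll": [0,0,0,0,0,0,0,0,0,5]
}}

```text
time: 8.15
ee_pos: [0.6105, -0.0584, 0.1823]
eef_rot: [3.139, -0.0, -1.436]
force: [-0.7, 0.1, -1.2]
finger_gap: 0.0083
grip_force: 88.3
```

Emit:
{"fn": "arm_command", "kwargs": {
  "slide": [
    [0,0,0],
    [0,0,0],
    [0,0,0],
    [0,0,0]
  ],
  "roll": [5,0,0,0]
}}

```text
time: 8.55
ee_pos: [0.6096, -0.0557, 0.1839]
eef_rot: [3.141, -0.0, -1.516]
force: [-0.5, 0.8, -0.7]
finger_gap: 0.0087
grip_force: 88.3
```

```bash
python3 go.py 0.609 -0.0565 0.155 -87; python3 - <<'E'
from h import *
p,d=cams.snapshot("scene"); cv2.imwrite("pics/s3.png",p[:,:,::-1]); s=p[:,:,::-1]
cv2.imwrite("pics/s3c.png",cv2.resize(s[120:220,225:325],None,fx=6,fy=6,interpolation=cv2.INTER_CUBIC))
E
```

```text
t 8.55 pos [ 0.6096 -0.0557  0.1839] rpy [179.95  -0.   -86.89] q [ 0.17  0.4  -0.09 -0.   -1.08 -0.12] F [-0.5  0.8 -0.7] gap 0.0087 88.33200573921204
tool mm [ 0.8  0.7 28.9] roll 0.11
```

View pics/s3c.png

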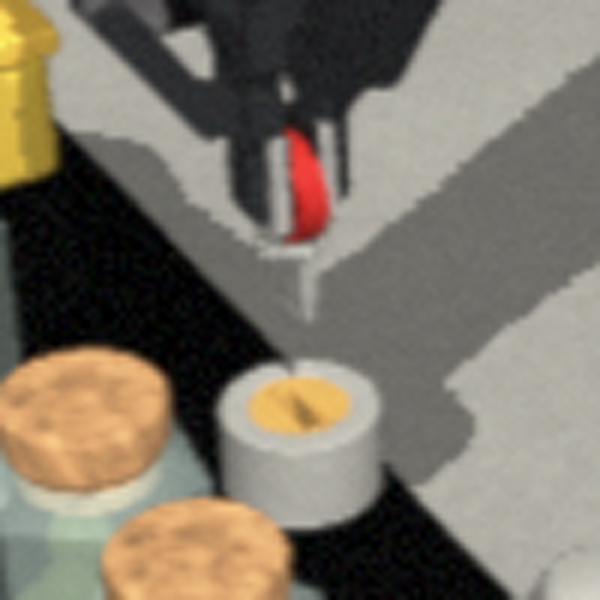

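The key hangs gripped and upright above the lock: red bow at crop (305,185), blade tip near corner about (308,320), slot about (302,408). I compare the predicted pixels with these.

```bash
python3 - <<'E'
from h import *
c=cams.get_calibration("scene"); Ti=np.linalg.inv(c["T"])
def prj(p):
    q=Ti@np.r_[p,1]; return np.array([c["fx"]*q[0]/q[2]+c["cx"],c["fy"]*q[1]/q[2]+c["cy"]])
cr=lambda p:((prj(p)-[225,120])*6).round(0)
a=np.radians(93); kx=np.array([np.cos(a),np.sin(a),0]); ky=np.array([-kx[1],kx[0],0])
b=np.array([.6096,-.0557,.1839-.0335]); z=np.array([0,0,1.])
K=lambda x,y,h:cr(b+kx*x+ky*y+z*h)
print("tip ends",K(.01,0,0),K(-.01,0,0)); print("blade +x edge at h=6,20",K(.01,.0025,.006),K(.01,-.0025,.006),K(.01,.0025,.022),K(.01,-.0025,.022))
print("shoulder ends h26",K(.012,0,.026),K(-.012,0,.026),"bow c",K(0,0,.046), K(.018,0,.046),K(0,0,.028))
h=np.array([.609,-.0565,.112]); print("hole",cr(h),cr(h+kx*.011),cr(h-kx*.011))
s=cv2.imread("pics/s3.png"); m=mask(s,(0,120,60),(6,255,255),(225,120,325,220)); r=rect(m); print((np.array(r[1])-[225,120])*6,r[3])
print("row profile v=168,171", cv2.cvtColor(s,cv2.COLOR_BGR2GRAY)[162:177,266:284])
E
```

```text
tip ends [303. 321.] [275. 292.]
blade +x edge at h=6,20 [309. 303.] [296. 308.] [307. 261.] [293. 266.]
shoulder ends h26 [302. 256.] [268. 222.] bow c [282. 185.] [309. 211.] [285. 233.]
hole [295. 401.] [311. 417.] [280. 385.]
[303.47368421 183.03157895] (272, 141, 8, 19)
row profile v=168,171 [[106 111 147 156 166 161 165 169 173 174 182 159 163 171 170 167 164 136]
 [106 107 115 116 127 120 120 124 130 138 159 166 168 175 168 136 122 111]
 [105 105 109 104 108 111 110 112 119 150 162 167 170 162 135 115 112 110]
 [107 108 110 104 111 108 107 110 120 154 166 164 138 116 110 113 110 108]
 [106 110 108 107 110 107 111 114 121 152 162 149 123 109 107 110 110 111]
 [109 105 109 108 109 106 109 117 122 153 166 146 120 110 108 109 109 111]
 [105 107 108 110 109 103 106 116 121 153 164 147 121 110 106 108 110 110]
 [108 109 111 107 111 114 112 112 119 146 160 144 120 110 108 109 107 108]
 [108 107 109 108 110 111 116 121 115 141 155 136 113 105 108 106 109 105]
 [107 106 109 108 107 106 111 121 122 138 154 130 112 108 106 107 107 112]
 [ 89 106 110 107 110 107 105 112 125 131 155 130 115 110 110 108 109 107]
 [ 56  93 107 109 105 109 106 107 110 119 135 119 112 109 104 107 112 107]
 [ 18  54  92 107 109 110 107 105 107 109 112 110 107 106 109 106 106 109]
 [ 12  19  55  94 104 108 110 111 111 108 107 108 107 108 106 108 108 108]
 [  7   6  28  69  96 105 107 110 109 109 111 106 108 108 108 109 107 111]]
```

Prediction and picture agree within about 1 mm once each camera's own bias at the grasp is taken out, well inside the 2 mm chamfer plus 1 mm play. I descend to the mouth and check force.

Emit:
{"fn": "arm_command", "kwargs": {
  "slide": [
    [0,-0.4,6],
    [0,0,10],
    [0,0,10],
    [0,0,6],
    [0,0,3],
    [0,0,2],
    [0,0,2],
    [0,0,2],
    [0,0,0],
    [0,0,0]
  ],
  "roll": [0,0,0,0,0,0,0,0,0,0]
}}

```text
time: 9.6
ee_pos: [0.6104, -0.0559, 0.1435]
eef_rot: [-3.141, -0.0, -1.518]
force: [-0.3, -0.1, -0.8]
finger_gap: 0.0085
grip_force: 88.3
```

```bash
python3 go.py 0.610 -0.0557 0.1195 -87
```

```text
t 9.6 pos [ 0.6104 -0.0559  0.1435] rpy [-179.98   -0.    -86.97] q [ 0.17  0.44 -0.14  0.   -0.99 -0.12] F [-0.3 -0.1 -0.8] gap 0.0085 88.33446264266968
tool mm [-0.2  0.4 24. ] roll 0.03
```

Emit:
{"fn": "arm_command", "kwargs": {
  "slide": [
    [0,0,1],
    [0,0,1],
    [0,0,1],
    [0,0,1],
    [0,0,1],
    [0,0,0]
  ],
  "roll": [0,0,0,0,0,0]
}}

```text
time: 10.2
ee_pos: [0.6104, -0.0559, 0.1383]
eef_rot: [-3.141, -0.0, -1.518]
force: [-0.1, -0.1, -0.3]
finger_gap: 0.0084
grip_force: 88.4
```

Emit:
{"fn": "arm_command", "kwargs": {
  "slide": [
    [0,0,0.8],
    [0,0,0.8],
    [0,0,0.8],
    [0,0,0.8],
    [0,0,0.8],
    [0,0,0.8],
    [0,0,0.8],
    [0,0,0.8],
    [0,0,0.8],
    [0,0,0.8]
  ],
  "roll": [5,-5,-5,5,5,-5,-5,5,5,-5]
}}

```text
time: 11.2
ee_pos: [0.6117, -0.0558, 0.1314]
eef_rot: [-3.138, -0.0, -1.517]
force: [1.4, 0.5, 3.2]
finger_gap: 0.0084
grip_force: 88.7
```

```bash
python3 go.py 0.610 -0.0557 0.1195 -87
```

```text
t 11.2 pos [ 0.6117 -0.0558  0.1314] rpy [-1.7978e+02 -1.0000e-02 -8.6920e+01] q [ 0.17  0.45 -0.16  0.   -0.96 -0.12] F [1.4 0.5 3.2] gap 0.0084 88.74186158180237
tool mm [-0.2  1.8 11.9] roll 0.08
```

Emit:
{"fn": "arm_command", "kwargs": {
  "slide": [
    [0,0,0.8],
    [0,0,0.8],
    [0,0,0.8],
    [0,0,0.8],
    [0,0,0.8],
    [0,0,0.8],
    [0,0,0.8],
    [0,0,0.8],
    [0,0,0.8],
    [0,0,0]
  ],
  "roll": [5,-5,-5,5,5,-5,-5,5,5,-5]
}}

```text
time: 12.2
ee_pos: [0.6106, -0.0558, 0.1234]
eef_rot: [-3.141, 0.0, -1.517]
force: [0.8, 1.1, 0.9]
finger_gap: 0.0084
grip_force: 88.5
```

```bash
python3 go.py 0.610 -0.0557 0.1195 -87
```

```text
t 12.2 pos [ 0.6106 -0.0558  0.1234] rpy [-179.95    0.    -86.95] q [ 0.17  0.46 -0.17  0.   -0.95 -0.12] F [0.8 1.1 0.9] gap 0.0084 88.45102429389954
tool mm [-0.2  0.6  3.9] roll 0.05
```

Emit:
{"fn": "arm_command", "kwargs": {
  "slide": [
    [0,0,0.8],
    [0,0,0.8],
    [0,0,0.8],
    [0,0,0.8],
    [0,0,0.8],
    [0,0,0.4],
    [0,0,0.4],
    [0,0,0]
  ],
  "roll": [5,-5,-5,5,5,-5,0,0]
}}

```text
time: 13.0
ee_pos: [0.6109, -0.0558, 0.1196]
eef_rot: [-3.14, -0.0, -1.519]
force: [-0.9, 1.0, 3.8]
finger_gap: 0.0083
grip_force: 89.3
```

```bash
python3 go.py 0.610 -0.0557 0.1195 -87
```

```text
t 13.0 pos [ 0.6109 -0.0558  0.1196] rpy [-1.7989e+02 -2.0000e-02 -8.7040e+01] q [ 0.17  0.46 -0.17  0.   -0.94 -0.12] F [-0.9  1.   3.8] gap 0.0083 89.3327808380127
tool mm [-0.2  0.9  0.1] roll -0.04
```

Emit:
{"fn": "arm_command", "kwargs": {
  "slide": [
    [0,0,0.5],
    [0,0,0.5],
    [0,0,0.5],
    [0,0,0]
  ],
  "roll": [4,-4,-4,4]
}}

```text
time: 13.4
ee_pos: [0.6111, -0.056, 0.1195]
eef_rot: [-3.139, -0.001, -1.519]
force: [-2.5, 0.6, 9.8]
finger_gap: 0.0085
grip_force: 90.0
```

```bash
python3 - <<'E'
from h import *
print(status.get_state()["ee_pos"],status.get_state()["force"],status.get_state()["wrist_torque"])
p,d=cams.snapshot("scene"); s=p[:,:,::-1]; cv2.imwrite("pics/s4.png",s)
cv2.imwrite("pics/s4c.png",cv2.resize(s[130:220,225:325],None,fx=6,fy=6,interpolation=cv2.INTER_CUBIC))
E
```

```text
[ 0.61110987 -0.05602118  0.11951475] [-2.53434977  0.56127946  9.81896726] [0.20933756 0.88031571 0.06066161]
```

View pics/s4c.png

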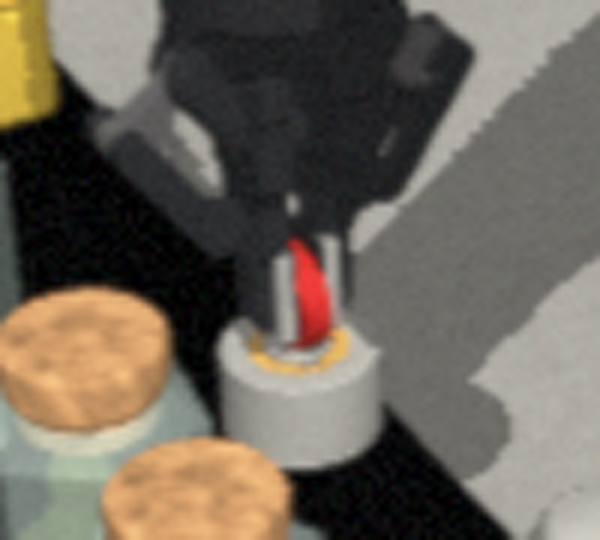

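The shoulder (crop ~(300,350)) sits on the brass face. The TCP stopped at z 0.1195, the expected home height, while the force rose to 10 N. Key home; now the turn.

Emit:
{"fn": "arm_command", "kwargs": {
  "slide": [
    [0,0,0],
    [0,0,0],
    [0,0,0],
    [0,0,0],
    [0,0,0],
    [0,0,0],
    [0,0,0],
    [0,0,0],
    [0,0,0],
    [0,0,0]
  ],
  "roll": [4,4,4,4,5,5,5,5,5,5],
  "newtons": 110
}}

```text
time: 14.45
ee_pos: [0.611, -0.0561, 0.1196]
eef_rot: [-3.139, 0.001, -2.325]
force: [-3.5, 0.2, 11.4]
finger_gap: 0.0082
grip_force: 107.8
```

Emit:
{"fn": "arm_command", "kwargs": {
  "slide": [
    [0,0,0],
    [0,0,0],
    [0,0,0],
    [0,0,0],
    [0,0,0],
    [0,0,0],
    [0,0,0],
    [0,0,0],
    [0,0,0]
  ],
  "roll": [5,5,5,5,5,5,5,5,0]
}}

```text
time: 15.35
ee_pos: [0.6107, -0.0556, 0.1196]
eef_rot: [-3.141, 0.002, -3.021]
force: [-4.5, 2.0, 11.6]
finger_gap: 0.008
grip_force: 107.9
```

```bash
python3 go.py 0.6108 -0.0559 0.1195 178; python3 - <<'E'
from h import *
print(status.get_state()["wrist_torque"])
E
```

```text
t 15.35 pos [ 0.6107 -0.0556  0.1196] rpy [-1.7997e+02  1.1000e-01 -1.7308e+02] q [ 0.17  0.46 -0.17  0.   -0.94 -1.62] F [-4.5  2.  11.6] gap 0.008 107.93378949165344
tool mm [-0.1 -0.3  0.1] roll 8.92
[0.70670301 1.35335648 0.13286996]
```

Emit:
{"fn": "arm_command", "kwargs": {
  "slide": [
    [0,0,0],
    [0,0,0],
    [0,0,0],
    [0,0,0],
    [0,0,0],
    [0,0,0]
  ],
  "roll": [4,3,0,0,0,0]
}}

```text
time: 15.95
ee_pos: [0.6107, -0.0555, 0.1196]
eef_rot: [-3.141, 0.002, -3.141]
force: [-3.9, 2.2, 11.6]
finger_gap: 0.0083
grip_force: 107.9
```

```bash
python3 go.py 0.6108 -0.0559 0.1195 178; python3 - <<'E'
from h import *
print(status.get_state()["wrist_torque"])
o=[]
for n,b in(("scene",(225,130,325,230)),("top",(270,130,370,230))):
    p=cams.snapshot(n)[0][:,:,::-1]; o.append(cv2.resize(p[b[1]:b[3],b[0]:b[2]],(400,400),interpolation=cv2.INTER_CUBIC))
o[1]=cv2.convertScaleAbs(o[1],alpha=1.5,beta=20)
cv2.imwrite("pics/end.png",np.hstack(o))
E
```

```text
t 15.95 pos [ 0.6107 -0.0555  0.1196] rpy [-1.7999e+02  1.1000e-01 -1.7999e+02] q [ 0.17  0.46 -0.17  0.   -0.94 -1.74] F [-3.9  2.2 11.6] gap 0.0083 107.94496178627014
tool mm [-0.1 -0.4  0.1] roll 2.01
[0.88061923 1.38682063 0.11538677]
```

View pics/end.png

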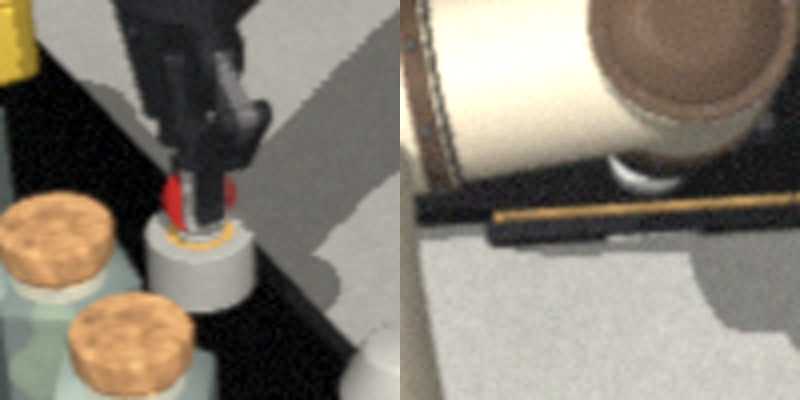

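The drawer stands ajar: its front strip moved about 7.5 px, or about 19 mm, in the top view, so the plug is at about 1.5 rad. The key is still gripped and home.

```bash
python3 -c "
from station import workorder
print(workorder.close_job())"
```

```text
the job is handed in; nothing more can be done
None
```

The red key is fully home in the lock and still gripped, turned to about 1.5 rad by my estimate; the drawer stands about 19 mm ajar, and I handed the job in at about 16 s (no verdict was returned).

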